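Set the guide rails of the coder test lane with the hang-on format gauge

TASK

Set the guide rails of the small bench lane to the bottle format with the orange rail gauge: hang the gauge across the two rails with its white-banded short end hooked over the clamped far rail, and push the loose near rail (red-capped rods) in until the gauge drops fully down over that rail too. Leave the gauge sitting level and right home on both rails, let go of it, and do not disturb the blue-capped bottle, the black cap and the orange rail clamp near by.

Things in the scene. Friction and masses are not known exactly. Their poses are not given: they have to be found in the camera images.
- lane: Bench lane, fixed, 270 x 310 mm: slat conveyor (top z = 24 mm) between two round steel guide rails: diameter 12 mm, 300 mm long, along lane y, centres at z = 90 mm. Origin on the bench under the lane's middle; x points away from the robot at yaw 0. Clamp heads at y = +-110 mm, x = +90 and -125 mm (30 mm wide, top z = 105 mm) leave |y| < 85 mm free
- far_middle (a point): Point fixed to the lane at x = +45, y = 0, z = +90 mm. The far rail, clamped hard, runs parallel to lane y within 8 mm of this point in x, either way; exactly where is not reported: see it or feel for it
- rail_gauge: Gauge, loose, 0.35 kg, 170 x 48 x 43 mm plus handle: orange, two cheeks 8 mm thick (outer faces 48 mm apart) under a top plate, standing on the cheeks' lower edges. Origin on the underside midway between the slots; x points to the short end (white band); it spans x = -100 to +70 mm. Slots in both cheeks at x = +45 and -45 mm: open downward, 14 mm wide, 18 mm deep, mouth corners rounded 4 mm
- gauge_grip (a point): Centre of the gauge's black handle (gauge x = -15, z = 70 mm), 70 mm long along gauge x, 15 mm wide, 16 mm high, 19 mm free below it; pinch it across its width (gauge y)
- slot_far (a point): In the gauge's short-end slots, midway between the cheeks: where the far rail's centre line lies when that slot is fully home (gauge x = +45, z = +12 mm)
- slot_near (a point): The same point for the near-rail slots (gauge x = -45, z = +12 mm). The loose near rail (red-capped cross rods, about 5 N of drag, stays where left) starts 15 to 48 mm too far from the far rail for these slots; where is not reported. The gauge's flat underside from here to x = -96 mm can rest on it until the slot comes over it. It can be pushed anywhere along its length, also too far in
- makeup_bottle: White bottle with blue label and cap, 58 mm in diameter, 130 mm tall, standing; origin at the centre of its underside; bystander
- rail_clamp: Orange rail clamp with a steel bolt, 66 x 72 x 28 mm, behind the lane on the left; origin at the centre of its underside; bystander
- cap_black: Black ribbed screw cap, 64 mm in diameter, 30 mm tall, behind the lane on the right; origin at the centre of its underside; bystander

How it is judged:
At the end, for the whole second after the job is handed in: The gauge is home on both rails, wherever the far rail is clamped and anywhere along the rails: both slot points at rail height (90 mm above the bench, within 4 mm), the short-end slots on the far rail (lane x between 34 and 56 mm), level within 0.06 rad, released and at rest (x of slot_far in the frame of lane between 0.034 and 0.056 m and z of slot_far in the frame of lane between 0.086 and 0.094 m and z of slot_near in the frame of lane between 0.086 and 0.094 m and angle between rail_gauge's own z axis and vertical below 0.06 rad and linear speed of rail_gauge below 0.02 m/s); the robot touches nothing.
It fails at once if a bystander (bottle, rail clamp or cap) is moved by more than 30 mm or the bottle is tipped (distance of any of makeup_bottle, rail_clamp, cap_black from where it was at the start of the episode above 0.03 m or angle between makeup_bottle's own z axis and vertical above 0.35 rad).
It also fails if it takes over 72 s, if anything falls off the work surface, if the arm or the gripper's body presses on something with over 40 N, if the wrist force passes 120 N, or if a joint passes its speed limit or range.

ROBOT

A 7-joint arm with a two-finger parallel gripper is mounted at the origin on a cart in front of the work surface, level with it; the furniture and walls round the work are solid. World frame = base frame: x ahead of the robot, y to its left, z up, the work surface at z = 0. Lengths are in m, angles in rad, forces in N, time in s.
With the tool pointing down it reaches from about 0.4 to 0.75 m from the base axis. Payload 19.5 kg.
Tool frame: the origin (TCP) lies at the very end of the fingers, on their centre line; the grasp point (between the pads) lies 19 mm behind it; z points along the fingers, y is the direction in which the jaws open and shut (so a half turn about z gives the same grasp; the last joint's range is limited). The gripper opens to 85 mm and grips with 20 to 120 N. Pads are 22 mm wide; open, the fingers measure 114 mm over their backs; the gripper's body (76 mm by 85 mm) begins 54 mm behind the grasp point. The pads swing forward as they close: fully open they stand 13 mm farther back than shut.
Start: joints at [1.261, 0.707, -0.028, 1.485, 0.022, 0.951, -0.075], TCP at [0.152, -0.554, 0.208] pointing down, gripper open.
Joint ranges: [-2.71, 2.71], [-0.32, 2.16], [-1.57, 1.52], [0, 2.45], [-1.46, 4.6], [0, 2.02], [-2.83, 2.83]. Speed limits (rad/s): [1.89, 1.89, 2.57, 2.57, 3.01, 3.01, 3.01].

INTERFACE

Orientations are given as a unit quaternion [x, y, z, w].
In Python, from station import telemetry, optics, ctrl gives the robot as it stands.
- The arm moves only by the tool carry_out, never from a script. Its argument "moves" is a list of rows, each a list of 3 entries, a list of its own where there are three numbers: the opening, from 0 (shut) to 1 (fully open), then the shift along the tool's x, y, z in m, then the turn about the tool's z in rad. In form: [[jaw, [x, y, z], yaw], ...]. A call has 1 to 5 rows; each row is the pose to reach, as a shift and turn from the pose commanded when the call began, along the tool's axes at that moment; what a row does not reach only later rows make up. A row lasts 1/10 s, in which the tool goes at most 50 mm and 8.59 degrees, less where a joint would pass 70% of its speed; a pose out of reach is approached as far as the arm can. A call with a gripper value outside its range is refused whole. The fingers move at their own pace and stop on an object; "grip_force" is the grip in N (left out, the last holds). Time passes only in rows, so rows that repeat a pose let the fingers close. It gives the time, the measured TCP pose, the force and the opening at its end, in the units of the state.
- telemetry.state(): the state, without advancing time (a new reading comes with each control period).
- optics.snapshot(name): name is "side" or "top"; returns the picture (420x560x3 uint8, red, green, blue); there is no depth.
- optics.camera_info(name): a dict with "camera_matrix" (3x3 intrinsics, pixels), "R" (3x3) and "t" (3): a world point X has camera coordinates R X + t. Camera axes: x right, y down, z forward; pixel columns grow to the right and rows downward; lengths in m; the calibration is good to about 2 mm. A picture is of the moment at which its call begins. camera_info takes no time and is no camera call.
- ctrl.job_done(): hands the job in, once; it reports no verdict.
The state is a dict: "t": time; "joints": joint angles; "joint_velocities": joint speeds; "effort": joint torques, N m; "position": TCP position; "tcp_rot": TCP orientation; "ft_force": force on the tool from outside, world axes, zero at the start; "torque": the same for the moment, N m; "grip_width": finger opening in m.
Only numpy, scipy, OpenCV 4.12 (cv2) and the standard library are available. Lean on these libraries where they do the work, as an engineer would, in place of code of your own. Each camera call takes 0.05 s, during which the arm holds its last target. There are 200 camera calls.

## Working session

There is one attempt and no reset: what is moved stays moved. The work goes in short steps, Python scripts to look and compute and a tool call to move; the robot and the scene stay as the last step left them, time stands still between calls to the robot, and variables do not carry over. Pictures are saved under pics/ and viewed, about 8 in all and at most 12, crops included, and the job is handed in when it is done.

Besides the shell and the picture viewer there is one more tool, called after ">>>" as name(argument=value, ...) on one line, values as JSON. carry_out: Moves the arm, as the interface text tells. Its arguments: {"type":"object","properties":{"moves":{"type":"array","items":{"type":"array"}},"grip_force":{"type":"number"}},"required":["moves"]}

```bash
mkdir -p pics; python3 - <<'E'
from station import telemetry, optics
import cv2
print(telemetry.state())
for n in("side","top"):
    cv2.imwrite(f"pics/{n}0.png",optics.snapshot(n)[:,:,::-1]); print(n,optics.camera_info(n))
E
```

```text
{'t': 0.0, 'joints': array([ 1.26130846,  0.70708002, -0.02761606,  1.48500628,  0.02203584,
        0.9509004 , -0.07552006]), 'joint_velocities': array([-5.33708711e-04,  1.02751870e-03,  6.23269588e-05, -4.02886298e-04,
        1.57104793e-04, -2.77015397e-04, -7.26885729e-04]), 'effort': array([ 5.06327319e-05, -8.83213592e+01,  1.23421222e+00, -2.36169130e+01,
        1.67492760e-02,  6.67672983e-03, -5.71715645e-06]), 'position': array([ 0.15205502, -0.55422725,  0.20733898]), 'tcp_rot': array([ 9.91049424e-01,  1.33494353e-01, -1.04961431e-04, -5.35160627e-04]), 'ft_force': array([-0.20072024, -0.01192345,  0.52049597]), 'torque': array([-0.00766284, -0.02898843,  0.00568316]), 'grip_width': 0.08516304995784373}
side {'camera_matrix': array([[414.45882466,   0.        , 289.01603628],
       [  0.        , 414.45882466, 206.80684276],
       [  0.        ,   0.        ,   1.        ]]), 'R': array([[-0.98015538, -0.19724009,  0.01979357],
       [-0.13753298,  0.60472622, -0.78446853],
       [ 0.14275896, -0.77162331, -0.61985268]]), 't': array([0.56086461, 0.1470921 , 1.17246195])}
top {'camera_matrix': array([[437.78239049,   0.        , 281.00046545],
       [  0.        , 437.78239049, 209.80119498],
       [  0.        ,   0.        ,   1.        ]]), 'R': array([[-0.00783106, -0.99996351, -0.00341364],
       [-0.98420014,  0.00831138, -0.17686438],
       [ 0.1768863 ,  0.00197467, -0.98422931]]), 't': array([-0.00723429,  0.59847176,  1.17454995])}
```

View pics/top0.png

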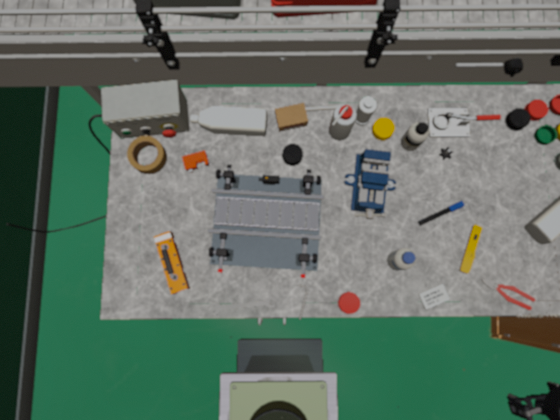

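View pics/side0.png

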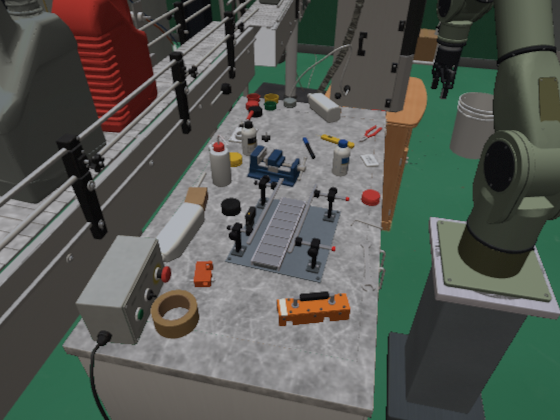

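The overview shows the gauge at top about (172,263) with the white band at (163,238), and the lane centred near (267,220). The bottle is at (404,258), the cap at (292,154) and the clamp at (196,160). I'll enlarge for exact pixels.

```bash
python3 - <<'E'
import cv2
t=cv2.imread("pics/top0.png")[160:300,140:335]
cv2.imwrite("pics/topc.png",cv2.resize(t,None,fx=4,fy=4,interpolation=cv2.INTER_CUBIC))
s=cv2.imread("pics/side0.png")[170:330,220:380]
cv2.imwrite("pics/sidec.png",cv2.resize(s,None,fx=3.7,fy=3.7,interpolation=cv2.INTER_CUBIC))
E
```

```text
(no output)
```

View pics/topc.png

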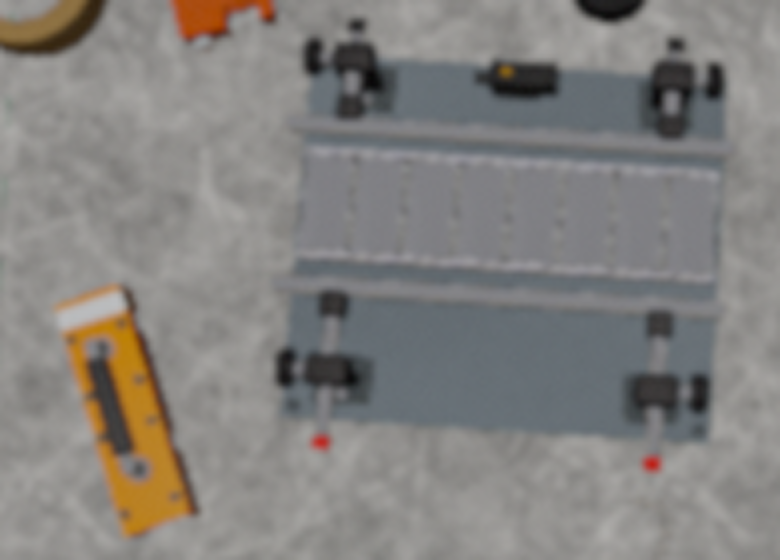

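View pics/sidec.png

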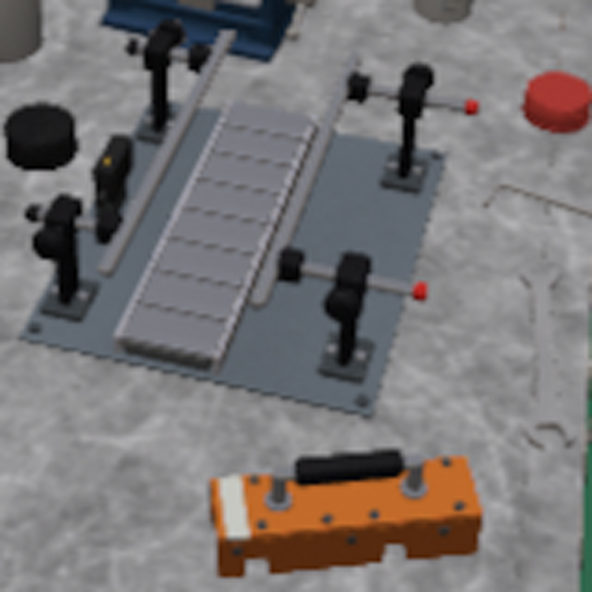

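Crop readings:
- **Far rail:** (298,125) to (727,150).
- **Near rail:** (286,283) to (716,309).
- **Plate corners:** (308,60), (727,78), (711,440), (280,417).
- **Gauge top corners:** (55,305), (122,286), (190,514), (128,537).
- **Handle:** (93,358) to (127,452).

```bash
cat > h.py <<'E'
import numpy as np
from station import optics
def pix2w(n,u,v,z):
    c=optics.camera_info(n);R=c["R"];C=-R.T@c["t"]
    d=R.T@np.linalg.solve(c["camera_matrix"],[u,v,1.]);return C+d*(z-C[2])/d[2]
def w2pix(n,X):
    c=optics.camera_info(n);p=c["camera_matrix"]@(c["R"]@np.array(X)+c["t"]);return p[:2]/p[2]
E
python3 - <<'E'
from h import *
T=lambda u,v,z:pix2w("top",140+(u+.5)/4-.5,160+(v+.5)/4-.5,z)
S=lambda u,v,z:pix2w("side",220+(u+.5)/3.7-.5,170+(v+.5)/3.7-.5,z)
def rep(name,pts,z,f=T):
    P=np.array([f(u,v,z)[:2] for u,v in pts]);print(name,P.round(4).tolist(),"mean",P.mean(0).round(4));return P
fr=rep("far",[(298,125),(727,150)],.093);nr=rep("near",[(286,283),(716,309)],.093)
pl=rep("plate",[(308,60),(727,78),(711,440),(280,417)],.006)
g=rep("gauge",[(55,305),(122,286),(190,514),(128,537)],.043);h=rep("handle",[(93,358),(127,452)],.078)
rep("farS",[(107,270),(229,35)],.093,S);rep("nearS",[(262,303),(350,60)],.093,S)
rep("handleS",[(298,472),(401,460)],.074,S)
rep("plateS",[(23,337),(370,412),(445,155)],.004,S)
an=lambda d:np.arctan2(d[1],d[0])
print("lane yaw far/near/plate",[an(d)for d in(fr[0]-fr[1],nr[0]-nr[1],pl[0]-pl[1],pl[3]-pl[2])]-np.array(np.pi/2), an(pl[0]+pl[1]-pl[2]-pl[3]))
print("gauge yaw",an(g[0]+g[1]-g[2]-g[3]),"handle",an(h[0]-h[1]))
n=np.array([np.cos(an(pl[0]+pl[1]-pl[2]-pl[3])),np.sin(an(pl[0]+pl[1]-pl[2]-pl[3]))])
print("along x: far,near rel plate",(fr.mean(0)-pl.mean(0))@n,(nr.mean(0)-pl.mean(0))@n)
E
```

```text
far [[0.6454, 0.1703], [0.6254, -0.1225]] mean [0.6354 0.0239]
near [[0.5366, 0.1763], [0.5166, -0.1125]] mean [0.5266 0.0319]
plate [[0.7143, 0.1776], [0.6979, -0.1319], [0.4332, -0.1141], [0.4519, 0.1928]] mean [0.5743 0.0311]
gauge [[0.5291, 0.346], [0.5421, 0.2996], [0.3842, 0.2471], [0.369, 0.2891]] mean [0.4561 0.2954]
handle [[0.4885, 0.3084], [0.4253, 0.2831]] mean [0.4569 0.2957]
farS [[0.6451, 0.177], [0.6231, -0.1246]] mean [0.6341 0.0262]
nearS [[0.5331, 0.1856], [0.5174, -0.1115]] mean [0.5252 0.037 ]
handleS [[0.4853, 0.3086], [0.4235, 0.2853]] mean [0.4544 0.2969]
plateS [[0.7155, 0.1701], [0.4524, 0.1874], [0.4301, -0.1154]] mean [0.5327 0.0807]
lane yaw far/near/plate [-0.06806902 -0.06898487 -0.05291422 -0.06090003] -0.062472487447982075
gauge yaw 0.33160078764414 handle 0.38109348003572435
along x: far,near rel plate 0.06146440400039829 -0.04763294412235658
```

>>> carry_out(moves=[[1,[0.045,-0.017,-0.02],0],[1,[0.09,-0.034,-0.04],0],[1,[0.135,-0.051,-0.04],0],[1,[0.18,-0.068,-0.04],0],[1,[0.225,-0.085,-0.04],0]])

```text
t: 0.6
position: [0.3481, -0.4114, 0.2478]
tcp_rot: [0.991, 0.134, 0.0, -0.0]
ft_force: [0.5, -0.1, 0.2]
grip_width: 0.0855
```

>>> carry_out(moves=[[1,[0.035,-0.031,0],0],[1,[0.07,-0.062,0],0],[1,[0.105,-0.093,0],0],[1,[0.14,-0.124,0],0],[1,[0.174,-0.155,0],0]])

```text
t: 1.1
position: [0.4742, -0.2156, 0.2477]
tcp_rot: [0.991, 0.134, -0.0, -0.0]
ft_force: [0.6, -0.7, -1.8]
grip_width: 0.0852
```

>>> carry_out(moves=[[1,[0.035,-0.031,0],0],[1,[0.07,-0.062,0],0],[1,[0.104,-0.092,0],0],[1,[0.104,-0.115,0],0],[1,[0.104,-0.16,0],0]])

```text
t: 1.6
position: [0.5315, -0.0361, 0.247]
tcp_rot: [0.991, 0.132, -0.0, 0.0]
ft_force: [1.5, 1.2, 0.3]
grip_width: 0.0854
```

>>> carry_out(moves=[[1,[0.002,-0.043,0],0],[1,[0.004,-0.086,0],0],[1,[0.006,-0.129,0],0],[1,[0.008,-0.172,0],0],[1,[0.01,-0.215,0],0]])

```text
t: 2.1
position: [0.4834, 0.176, 0.2478]
tcp_rot: [0.991, 0.134, -0.0, -0.0]
ft_force: [0.3, -0.3, 0.3]
grip_width: 0.0852
```

>>> carry_out(moves=[[1,[0.002,-0.043,0],0],[1,[0.004,-0.086,0.03],0],[1,[0.005,-0.125,0.06],-0.09],[1,[0.005,-0.125,0.08],-0.09],[1,[0.005,-0.125,0.08],-0.09]])

```text
t: 2.6
position: [0.4545, 0.2962, 0.1655]
tcp_rot: [0.984, 0.179, -0.002, 0.001]
ft_force: [-0.2, -1.2, 0.9]
grip_width: 0.0852
```

```bash
python3 - <<'E'
from station import telemetry
s=telemetry.state();q=s["tcp_rot"];import numpy as np
a=2*np.arctan2(q[1],q[0]);d=np.array([.4565,.296])-s["position"][:2]
print(s["t"],s["position"],a,d@[np.cos(a),np.sin(a)],d@[np.sin(a),-np.cos(a)])
E
```

```text
2.6 [0.4544871  0.29619601 0.16549428] 0.3592946400264481 0.0018154458689136701 0.0008912537693896394
```

>>> carry_out(moves=[[1,[0.002,0.001,0.04],0],[1,[0.002,0.001,0.08],0],[1,[0.002,0.001,0.1],0],[1,[0.002,0.001,0.113],0],[1,[0.002,0.001,0.113],0]])

```text
t: 3.1
position: [0.4584, 0.2953, 0.0546]
tcp_rot: [0.984, 0.177, -0.0, 0.0]
ft_force: [-0.6, -0.2, 0.7]
grip_width: 0.0856
```

>>> carry_out(moves=[[0,[0,0,0],0],[0,[0,0,0],0],[0,[0,0,0],0],[0,[0,0,0],0],[0,[0,0,0],0]], grip_force=60)

```text
t: 3.6
position: [0.4582, 0.2961, 0.0551]
tcp_rot: [0.984, 0.178, 0.0, -0.0]
ft_force: [-0.1, -0.2, -0.2]
grip_width: 0.0122
```

>>> carry_out(moves=[[0,[0,0,0],0],[0,[0,0,0],0],[0,[0,0,0],0],[0,[0,0,0],0],[0,[0,0,0],0]])

```text
t: 4.1
position: [0.4581, 0.296, 0.0548]
tcp_rot: [0.984, 0.178, -0.0, -0.0]
ft_force: [0.0, 0.7, 0.1]
grip_width: -0.0001
```

The jaws shut to zero, so the handle isn't between the pads. I'll look.

```bash
python3 - <<'E'
from station import optics
from h import w2pix
import cv2,numpy as np
t=optics.snapshot("top")[195:315,100:250,::-1]
s=optics.snapshot("side")[240:360,240:390,::-1]
f=lambda a:cv2.resize(a,(500,400),interpolation=cv2.INTER_CUBIC)
cv2.imwrite("pics/m1.png",np.vstack([np.hstack([f(t)[:, :400],f(s)[:,:400]])]))
print(w2pix("top",[.458,.296,.055]),w2pix("side",[.458,.296,.055]))
E
```

```text
[169.18973486 260.95067132] [312.24240973 300.27285271]
```

View pics/m1.png

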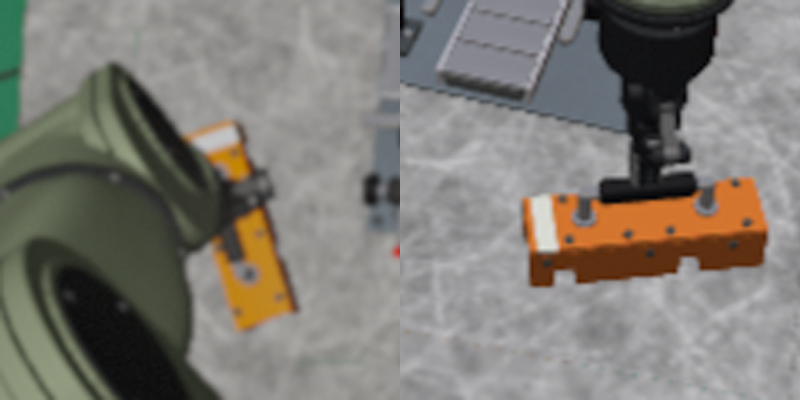

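The handle hasn't moved. In the side view the fingers seem to end behind or above it, so I'll enlarge with the projected tool axis overlaid.

```bash
python3 - <<'E'
from station import optics,telemetry
from h import w2pix
import cv2,numpy as np
print(telemetry.state()["tcp_rot"])
out=[]
for n,x0,y0 in(("top",145,225),("side",285,245)):
    im=optics.snapshot(n)[y0:y0+66,x0:x0+50,::-1]
    im=cv2.resize(im,(400,528),interpolation=cv2.INTER_CUBIC)
    for z,c in((.055,(0,0,255)),(.074,(0,255,0)),(.128,(255,0,0))):
        p=w2pix(n,[.458,.296,z]);cv2.circle(im,tuple(int(v) for v in ((p-[x0,y0]+.5)*8)),4,c,1)
    out.append(im)
cv2.imwrite("pics/m2.png",np.hstack(out))
E
```

```text
[ 9.84045506e-01  1.77916947e-01 -2.62929183e-05 -3.75476546e-05]
```

View pics/m2.png

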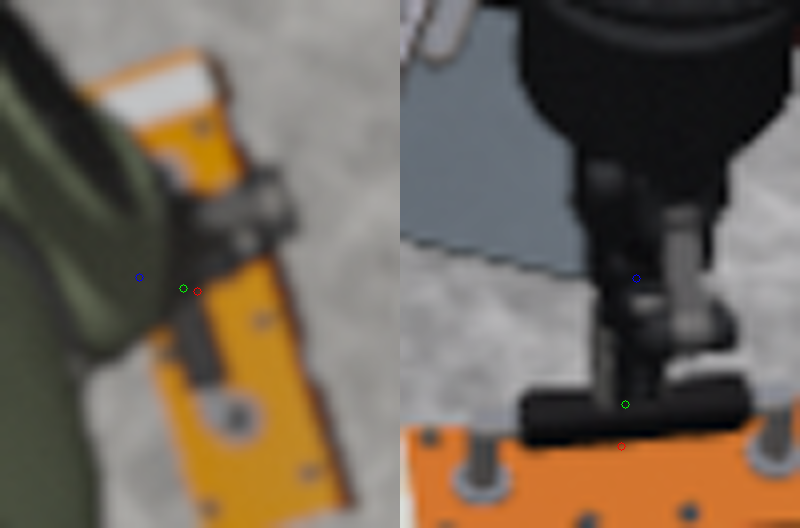

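The overlay is inconclusive about the tip position. I'll lift straight up and check where the shut fingertip really is.

>>> carry_out(moves=[[0,[0,0,-0.02],0],[0,[0,0,-0.04],0],[0,[0,0,-0.06],0],[0,[0,0,-0.06],0]])

```text
t: 4.7
position: [0.4589, 0.2965, 0.1169]
tcp_rot: [0.984, 0.178, 0.001, -0.001]
ft_force: [0.3, 0.1, -0.4]
grip_width: 0.0001
```

```bash
python3 - <<'E'
from station import optics,telemetry
from h import w2pix
import cv2,numpy as np
s=telemetry.state();print(s["position"],s["ft_force"])
out=[]
for n,x0,y0 in(("top",145,225),("side",285,245)):
    im=optics.snapshot(n)[y0:y0+66,x0:x0+50,::-1]
    im=cv2.resize(im,(400,528),interpolation=cv2.INTER_CUBIC)
    for z,c in((0,(0,0,255)),(.019,(0,255,0)),(.073,(255,0,0))):
        p=w2pix(n,s["position"]+[0,0,z]);cv2.circle(im,tuple(int(v) for v in ((p-[x0,y0]+.5)*8)),4,c,1)
    out.append(im)
cv2.imwrite("pics/m3.png",np.hstack(out))
E
```

```text
[0.45893681 0.29649416 0.11693652] [ 0.30777917  0.08621396 -0.36712548]
```

View pics/m3.png

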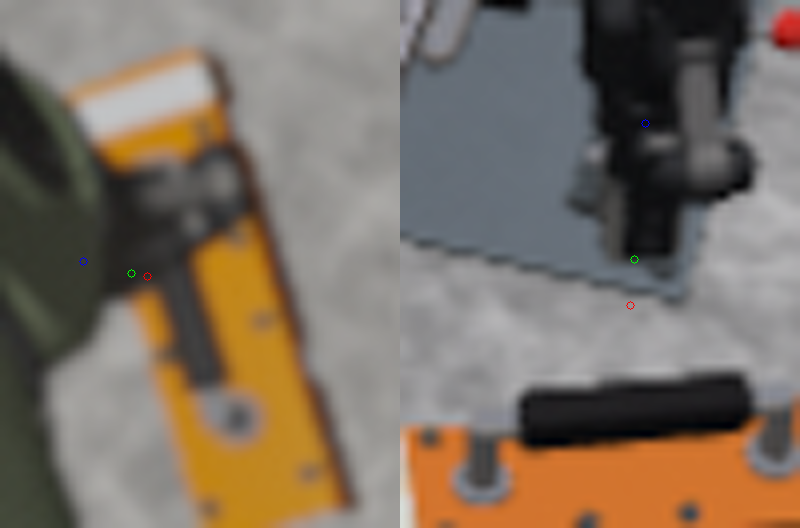

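In the side view the shut tip appears at about (655,270) against a predicted (630,305). In the top view the fingers lie over the handle. So the real tip is about 15–20 mm higher than I assumed, and the jaws closed above the handle. I'll reopen and go lower, watching the force.

>>> carry_out(moves=[[1,[0,0,0],0],[1,[0,0,0],0],[1,[0,0,0],0],[1,[0,0,0],0],[1,[0,0,0],0]])

```text
t: 5.3
position: [0.4581, 0.296, 0.1147]
tcp_rot: [0.984, 0.178, -0.0, -0.0]
ft_force: [0.3, 0.2, -0.2]
grip_width: 0.0725
```

>>> carry_out(moves=[[1,[0,0,0.02],0],[1,[0,0,0.04],0],[1,[0,0,0.06],0],[1,[0,0,0.07],0],[1,[0,0,0.076],0]])

```text
t: 5.8
position: [0.458, 0.2959, 0.0383]
tcp_rot: [0.984, 0.178, -0.0, 0.0]
ft_force: [-0.3, 0.8, 0.0]
grip_width: 0.0856
```

>>> carry_out(moves=[[1,[0,0,0.0],0],[0.3,[0,0,0],0],[0,[0,0,0],0],[0,[0,0,0],0],[0,[0,0,0],0]])

```text
t: 6.3
position: [0.4582, 0.2961, 0.0392]
tcp_rot: [0.984, 0.178, 0.0, -0.0]
ft_force: [-0.6, -0.4, 0.7]
grip_width: 0.0283
```

>>> carry_out(moves=[[0,[0,0,0.0],0],[0,[0,0,0],0],[0,[0,0,0],0],[0,[0,0,0],0],[0,[0,0,0],0]])

```text
t: 6.8
position: [0.4582, 0.2961, 0.039]
tcp_rot: [0.984, 0.178, 0.0, -0.0]
ft_force: [-0.1, -0.2, 5.9]
grip_width: 0.0136
```

>>> carry_out(moves=[[0,[0,0,0.0],0],[0,[0,0,0],0],[0,[0,0,-0.003],0]])

```text
t: 7.1
position: [0.4579, 0.2957, 0.0416]
tcp_rot: [0.984, 0.178, -0.0, 0.0]
ft_force: [-0.0, -0.0, -3.1]
grip_width: 0.0133
```

The handle is held: width 13.3 mm and -3.1 N when lifted, which matches the gauge's weight. The rails are about 109 mm apart and need 90. The tool can't tilt, so I'll use the gauge's front face to push the near rail in first, then lower the gauge level onto both rails.

>>> carry_out(moves=[[0,[0,0,-0.03],0],[0,[0,0,-0.06],0],[0,[0,0,-0.09],0],[0,[0,0,-0.12],0],[0,[0,0,-0.14],0]], grip_force=90)

```text
t: 7.6
position: [0.4582, 0.2959, 0.1838]
tcp_rot: [0.984, 0.178, 0.0, -0.0]
ft_force: [0.7, 0.9, -3.4]
grip_width: 0.0124
```

>>> carry_out(moves=[[0,[-0.02,0.036,0],0],[0,[-0.04,0.072,0],0],[0,[-0.06,0.108,0],0],[0,[-0.08,0.144,0],0],[0,[-0.1,0.18,0],0]])

```text
t: 8.1
position: [0.4268, 0.0907, 0.1819]
tcp_rot: [0.984, 0.178, -0.0, 0.0]
ft_force: [2.1, -0.6, -3.6]
grip_width: 0.0127
```

>>> carry_out(moves=[[0,[-0.024,0.045,0],0.11],[0,[-0.024,0.045,0],0.22],[0,[-0.024,0.045,0],0.33],[0,[-0.024,0.045,0],0.425],[0,[-0.024,0.045,0],0.425]])

```text
t: 8.6
position: [0.4206, 0.0418, 0.1818]
tcp_rot: [0.999, -0.035, -0.0, 0.0]
ft_force: [-1.1, 0.2, -2.3]
grip_width: 0.0129
```

```bash
cat >> h.py <<'E'
def rel(tx,ty):
    from station import telemetry
    s=telemetry.state();q=s["tcp_rot"];a=2*np.arctan2(q[1],q[0]);d=np.array([tx,ty])-s["position"][:2]
    print(s["t"],s["position"].round(4),"F",s["ft_force"].round(1),"w",s["grip_width"].round(4),"a",a.round(4),"need",(d@[np.cos(a),np.sin(a)]).round(4),(d@[np.sin(a),-np.cos(a)]).round(4))
E
python3 - <<'E'
from h import *
import cv2
rel(.4205,.0416)
s=optics.snapshot("side")[170:330,200:400,::-1];t=optics.snapshot("top")[150:300,170:370,::-1]
cv2.imwrite("pics/m4.png",np.vstack([cv2.resize(i,None,fx=2,fy=2,interpolation=cv2.INTER_CUBIC)[:300] for i in(s,t)]))
E
```

```text
Traceback (most recent call last):
  File "h.py", line 11, in rel
    print(s["t"],s["position"].round(4),"F",s["ft_force"].round(1),"w",s["grip_width"].round(4),"a",a.round(4),"need",(d@[np.cos(a),np.sin(a)]).round(4),(d@[np.sin(a),-np.cos(a)]).round(4))
                                                                       ^^^^^^^^^^^^^^^^^^^^^
AttributeError: 'float' object has no attribute 'round'
```

>>> carry_out(moves=[[0,[0,0,0.02],0],[0,[0,0,0.04],0],[0,[0,0,0.06],0],[0,[0,0,0.067],0],[0,[0,0,0.067],0]])

```text
t: 9.1
position: [0.4204, 0.0418, 0.1144]
tcp_rot: [0.999, -0.033, -0.001, 0.0]
ft_force: [-0.4, 0.0, -2.4]
grip_width: 0.0122
```

```bash
sed -i 's/s\["grip_width"\].round(4)/round(s["grip_width"],4)/' h.py
python3 - <<'E'
from h import *
import cv2
rel(.4205,.0416)
s=optics.snapshot("side")[170:320,220:370,::-1];t=optics.snapshot("top")[175:290,200:340,::-1]
cv2.imwrite("pics/m4.png",np.vstack([cv2.resize(s,None,fx=2,fy=2,interpolation=cv2.INTER_CUBIC)[:250] for s in()] or [np.hstack([cv2.resize(s,(400,400),interpolation=cv2.INTER_CUBIC),cv2.resize(t,(400,400*115//140),interpolation=cv2.INTER_CUBIC)[:].copy() if 0 else cv2.resize(t,(400,400),interpolation=cv2.INTER_CUBIC)])]))
E
```

```text
9.1 [0.4204 0.0418 0.1144] F [-0.4  0.  -2.4] w 0.0122 a -0.0656 need 0.0001 0.0002
```

View pics/m4.png

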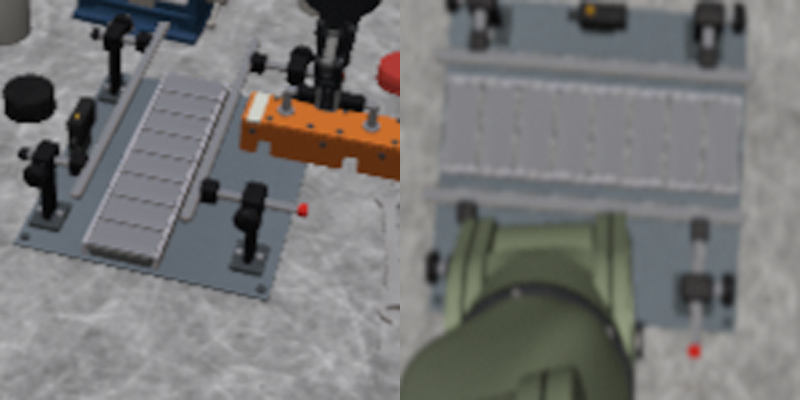

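The gauge is held level, with its white-banded front at side crop (262,105), just short of the near rail. I'll advance and feel for contact.

>>> carry_out(moves=[[0,[0.006,0,0],0],[0,[0.01,0,0],0],[0,[0.01,0,0],0]])

```text
t: 9.5
position: [0.4316, 0.0411, 0.1151]
tcp_rot: [0.999, -0.034, 0.001, -0.0]
ft_force: [0.4, 0.3, -2.7]
grip_width: 0.0128
```

>>> carry_out(moves=[[0,[0.003,0,0],0],[0,[0.003,0,0],0]])

```text
t: 9.7
position: [0.4341, 0.0409, 0.1149]
tcp_rot: [0.999, -0.034, 0.0, -0.0]
ft_force: [-0.6, 0.1, -4.0]
grip_width: 0.0126
```

>>> carry_out(moves=[[0,[0.002,0,0],0],[0,[0.002,0,0],0]])

```text
t: 9.9
position: [0.4359, 0.0408, 0.1148]
tcp_rot: [0.999, -0.034, 0.0, -0.0]
ft_force: [-0.2, -0.6, -3.3]
grip_width: 0.0123
```

>>> carry_out(moves=[[0,[0.002,0,0],0],[0,[0.002,0,0],0]])

```text
t: 10.1
position: [0.4375, 0.0406, 0.1148]
tcp_rot: [0.999, -0.034, -0.0, -0.0]
ft_force: [-2.7, -0.4, -1.4]
grip_width: 0.0128
```

>>> carry_out(moves=[[0,[0.002,0,0],0],[0,[0.002,0,0],0]])

```text
t: 10.3
position: [0.4394, 0.0405, 0.1148]
tcp_rot: [0.999, -0.034, -0.0, 0.0]
ft_force: [-4.1, 0.5, -0.5]
grip_width: 0.0127
```

>>> carry_out(moves=[[0,[0.002,0,0],0],[0,[0.002,0,0],0]])

```text
t: 10.5
position: [0.4415, 0.0403, 0.1148]
tcp_rot: [0.999, -0.034, -0.0, 0.0]
ft_force: [-4.8, -0.6, -0.5]
grip_width: 0.0125
```

Contact came at x ≈ 0.437, and the predicted value was 0.4365. About 19 mm of push is needed in total, so I'll stop about 1 mm short.

>>> carry_out(moves=[[0,[0.003,0,0],0],[0,[0.006,0,0],0],[0,[0.009,0,0],0],[0,[0.012,0,0],0],[0,[0.0133,0,0],0]])

```text
t: 11.0
position: [0.4548, 0.0394, 0.1148]
tcp_rot: [0.999, -0.034, -0.0, 0.0]
ft_force: [-5.4, -0.5, 0.0]
grip_width: 0.0124
```

>>> carry_out(moves=[[0,[0,0,0],0],[0,[-0.02,0,0],0],[0,[-0.02,0,-0.03],0],[0,[-0.02,0,-0.05],0],[0,[-0.02,0,-0.05],0]])

```text
t: 11.5
position: [0.4364, 0.0411, 0.1667]
tcp_rot: [0.999, -0.034, 0.002, -0.0]
ft_force: [-0.6, 0.1, -2.3]
grip_width: 0.0127
```

```bash
python3 - <<'E'
from h import *
import cv2
rel(.5761,.031)
t=optics.snapshot("top")[180:245,200:330,::-1]
cv2.imwrite("pics/m5.png",cv2.resize(t,None,fx=6,fy=6,interpolation=cv2.INTER_CUBIC))
E
```

```text
11.5 [0.4364 0.0411 0.1667] F [-0.6  0.1 -2.3] w 0.0127 a -0.0672 need 0.1401 0.0007
```

View pics/m5.png

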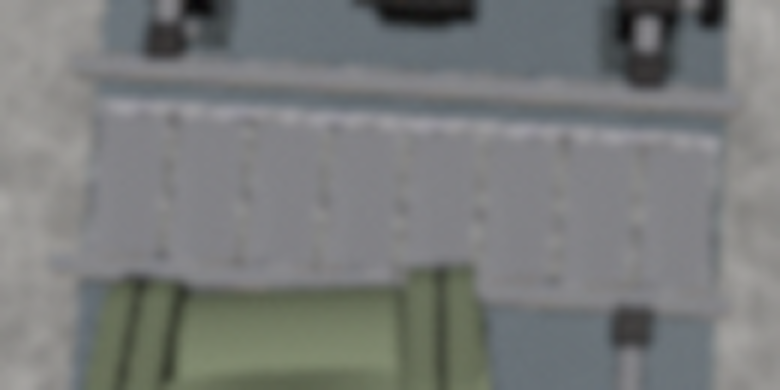

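Scaled from the earlier picture, the rail spacing is now about 90.7 mm (rows ~85 and ~283 at column 400). I'll move over the rails and lower.

>>> carry_out(moves=[[0,[0.035,0,0],0],[0,[0.07,0,0],0],[0,[0.11,0,0],0],[0,[0.14,0,0],0],[0,[0.14,0,0],0]])

```text
t: 12.05
position: [0.5771, 0.031, 0.1626]
tcp_rot: [0.999, -0.034, 0.0, 0.0]
ft_force: [0.8, 0.0, -3.4]
grip_width: 0.0127
```

>>> carry_out(moves=[[0,[0,0,0.015],0],[0,[0,0,0.024],0],[0,[0,0,0.029],0],[0,[0,0,0.029],0]])

```text
t: 12.45
position: [0.5743, 0.0315, 0.135]
tcp_rot: [0.999, -0.034, -0.001, -0.0]
ft_force: [0.1, -0.4, -2.2]
grip_width: 0.0123
```

>>> carry_out(moves=[[0,[0,0,0.003],0],[0,[0,0,0.003],0]])

```text
t: 12.65
position: [0.5747, 0.0315, 0.1328]
tcp_rot: [0.999, -0.034, 0.0, -0.0]
ft_force: [0.1, 0.8, -2.5]
grip_width: 0.0124
```

>>> carry_out(moves=[[0,[0,0,0.002],0],[0,[0,0,0.002],0]])

```text
t: 12.85
position: [0.575, 0.0314, 0.1309]
tcp_rot: [0.999, -0.034, 0.0, -0.0]
ft_force: [2.8, -0.2, -1.4]
grip_width: 0.0128
```

>>> carry_out(moves=[[0,[0.001,0,0.001],0],[0,[0.001,0,0.002],0],[0,[0.001,0,0.002],0]])

```text
t: 13.15
position: [0.576, 0.0314, 0.1288]
tcp_rot: [0.999, -0.034, 0.0, -0.0]
ft_force: [1.9, -0.7, -1.4]
grip_width: 0.0126
```

>>> carry_out(moves=[[0,[0,0,0.002],0],[0,[0,0,0.002],0]])

```text
t: 13.35
position: [0.5761, 0.0314, 0.1269]
tcp_rot: [0.999, -0.034, 0.001, -0.0]
ft_force: [4.3, -0.3, -1.6]
grip_width: 0.0125
```

>>> carry_out(moves=[[0,[0,0,0.002],0],[0,[0,0,0.002],0]])

```text
t: 13.55
position: [0.5762, 0.0314, 0.1249]
tcp_rot: [0.999, -0.034, 0.001, -0.0]
ft_force: [5.8, -0.3, 0.6]
grip_width: 0.0125
```

>>> carry_out(moves=[[0,[0.001,0,0.002],0],[0,[0.001,0,0.003],0],[0,[0.001,0,0.003],0]])

```text
t: 13.85
position: [0.5767, 0.0313, 0.1216]
tcp_rot: [0.999, -0.034, -0.0, -0.0]
ft_force: [5.0, 0.5, -1.5]
grip_width: 0.0125
```

>>> carry_out(moves=[[0,[0,0,0.003],0],[0,[0,0,0.003],0]])

```text
t: 14.05
position: [0.5767, 0.0313, 0.1184]
tcp_rot: [0.999, -0.034, -0.0, -0.0]
ft_force: [4.8, 0.2, -4.4]
grip_width: 0.0127
```

>>> carry_out(moves=[[0,[0,0,0.002],0],[0,[0,0,0.002],0]])

```text
t: 14.25
position: [0.5772, 0.0314, 0.1169]
tcp_rot: [0.999, -0.034, 0.001, -0.0]
ft_force: [6.5, 1.0, 2.6]
grip_width: 0.0127
```

Bottom contact came at the expected height (tool z 0.117). One more small press, then release and retreat.

>>> carry_out(moves=[[0,[0.0005,0,0.001],0],[0,[0.0005,0,0.0015],0]])

```text
t: 14.45
position: [0.5775, 0.0317, 0.1165]
tcp_rot: [0.999, -0.033, 0.001, -0.0]
ft_force: [-4.0, 1.6, 33.1]
grip_width: 0.0127
```

>>> carry_out(moves=[[0.15,[0,0,-0.001],0],[0.3,[0,0,-0.001],0],[0.6,[0,0,-0.001],0],[1,[0,0,-0.001],0],[1,[0,0,-0.001],0]])

```text
t: 14.95
position: [0.5769, 0.0313, 0.1161]
tcp_rot: [0.999, -0.034, -0.0, -0.0]
ft_force: [-0.9, -0.3, 0.5]
grip_width: 0.0684
```

>>> carry_out(moves=[[1,[0,0,0],0],[1,[0,0,0],0],[1,[0,0,-0.02],0],[1,[0,0,-0.05],0],[1,[0,0,-0.09],0]])

```text
t: 15.45
position: [0.5765, 0.0312, 0.2065]
tcp_rot: [0.999, -0.034, -0.001, 0.0]
ft_force: [-0.2, 0.3, 0.8]
grip_width: 0.0856
```

>>> carry_out(moves=[[1,[-0.04,0,-0.03],0],[1,[-0.08,0,-0.05],0],[1,[-0.12,0,-0.05],0],[1,[-0.14,0,-0.05],0],[1,[-0.14,0,-0.05],0]])

```text
t: 15.95
position: [0.4356, 0.0409, 0.257]
tcp_rot: [0.999, -0.033, 0.0, -0.0]
ft_force: [1.0, 1.1, 0.2]
grip_width: 0.0852
```

```bash
python3 - <<'E'
from h import *
import cv2
rel(.5761,.031)
s=optics.snapshot("side")[175:285,225:335,::-1];t=optics.snapshot("top")[170:280,205:315,::-1]
f=lambda a:cv2.resize(a,(400,400),interpolation=cv2.INTER_CUBIC)
cv2.imwrite("pics/m6.png",np.hstack([f(s),f(t)]))
E
```

```text
15.95 [0.4356 0.0409 0.257 ] F [1.  1.1 0.2] w 0.0852 a -0.0666 need 0.1408 0.0005
```

View pics/m6.png

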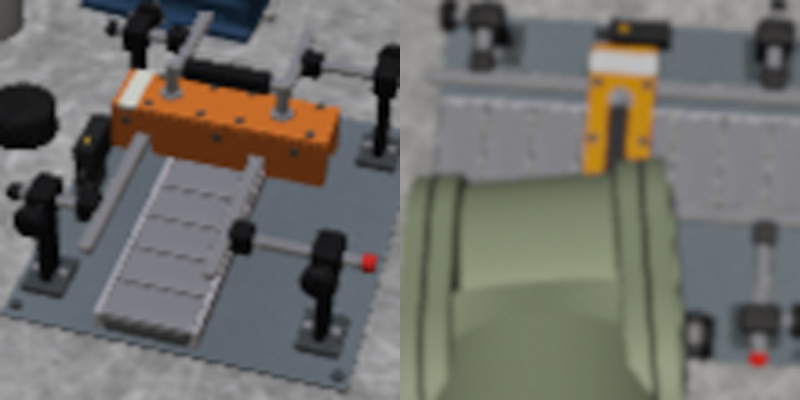

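```bash
python3 - <<'E'
from h import *
c,s=np.cos(-.067),np.sin(-.067);o=np.array([.591,.0305])
for gx,gy,z in((70,24,121),(-100,24,121),(-100,-24,121),(70,24,78),(-100,24,78)):
    p=o+np.array([c*gx-s*gy,s*gx+c*gy])/1e3
    print(gx,gy,z,[((w2pix("side",[*p,(z+d)/1e3])-[225,175]+.5)*400/110).round(0).tolist() for d in(0,10)])
E
```

```text
70 24 121 [[109.0, 106.0], [109.0, 96.0]]
-100 24 121 [[326.0, 146.0], [327.0, 136.0]]
-100 -24 121 [[340.0, 108.0], [341.0, 98.0]]
70 24 78 [[111.0, 149.0], [111.0, 139.0]]
-100 24 78 [[323.0, 190.0], [324.0, 180.0]]
```

```bash
python3 -c "
from station import ctrl,telemetry
print(telemetry.state()['ft_force']);print(ctrl.job_done())"
```

```text
[ 0.8799686  -0.09406033 -0.07806372]
the job is handed in; nothing more can be done
None
```

The gauge is hung across both rails, released, and the job is handed in at about 16 s of the 72 s allowed. The hand-in returned no verdict.

**What I did:** The first grasp closed just above the handle, because the fingertips sat higher than I had assumed. I went lower and gripped it on the second try. I then used the gauge's front face to push the near rail in about 18 mm. The rail spacing in the picture afterwards was about 90.7 mm, against 90 mm needed. I lowered the gauge level onto both rails, pressed it home, let go and backed the arm off.

**Last checks:**
- **Seating height:** the gauge stopped firmly, with 33 N on the last press. Its underside was then at 77.5 mm, against 78 mm when fully home.
- **Level:** in the final side picture the corners match the predicted home pose to about 3–6 enlarged pixels, similarly at front and rear. I read the gauge as level. Those pixels alone would allow it to sit a few millimetres high, but the seating height above says it does not.
- **Released:** the force reading is near zero and the arm is clear.
- **Not checked:** I did not measure the bottle, cap and clamp again. The arm's path stayed away from them and no unexpected contact showed in the forces.

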